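# Line the seasonings up by height

### The arm

A 6-joint arm with a two-finger parallel gripper is mounted at the origin on a cart in front of the work surface, level with it; the furniture and walls round the work are solid. World frame = base frame: x ahead of the robot, y to its left, z up, the work surface at z = 0. Lengths are in m, angles in degrees, forces in N, time in s.
With the tool pointing down it reaches from about 0.3 to 0.75 m from the base axis. Payload 8.5 kg.
Tool frame: the origin (TCP) lies between the finger pads; the fingertips stand 19 mm ahead of it and the grasp point (between the pads) is the TCP; z points along the fingers, y is the line along which they close (so a half turn about z gives the same grasp; the last joint's range is limited). The gripper opens to 85 mm and grips with 20 to 120 N. Pads are 22 mm wide; open, the fingers measure 114 mm over their backs; the gripper's body (76 mm by 85 mm) begins 54 mm behind the grasp point. The pads swing forward as they close: fully open they stand 13 mm farther back than shut.
Start: joints at [56.305, 21.807, 74.336, -0, 83.858, -12.336], TCP at [0.2, 0.512, 0.25] pointing down, gripper open.
Joint ranges: [-178.18, 178.18], [-50.72, 133.34], [12.68, 142.11], [-81.47, 261.47], [9.98, 163.14], [-165.26, 165.26]. Speed limits (degrees/s): [136.94, 136.94, 180, 180, 180, 180].

### API

Orientations are given as a 3x3 rotation matrix whose columns are the frame's x, y, z axes.
In Python, from rig import env, optics gives the robot as it stands.
- The arm moves only by the tool arm_command, never from a script. Its argument "commands" is one flat list of numbers, 7 for each row, row after row: the closure, from -1 (fully open) to 1 (shut), so that 0 is half open, then the shift along the tool's x, y, z as a fraction of full scale, then the turn, a rotation vector about the tool's x, y, z as a fraction of full scale. A call has 1 to 12 rows; each row is the pose to reach, as a shift and turn from the pose commanded when the call began, along the tool's axes at that moment; what a row does not reach only later rows make up. Full scale, the value 1, is 500 mm for a shift and 120 degrees for a turn. A row lasts 1/12 s, in which the tool goes at most 41.7 mm and 7.16 degrees, less where a joint would pass 70% of its speed; a pose out of reach is approached as far as the arm can. A call with a number of a shift or a turn outside -1 to 1 is refused whole. A call with a gripper value outside its range is refused whole. The fingers move at their own pace and stop on an object; "newtons" is the grip in N (left out, the last holds). Time passes only in rows, so rows that repeat a pose let the fingers close. It gives the time, the measured TCP pose, the force, the opening and the grip force at its end, in the units of the state.
- env.observe(): the state, without advancing time (a new reading comes with each control period).
- optics.get_image(name): name is "scene" or "top"; returns a dict with "image" (400x640x3 uint8, red, green, blue), "intrinsics" (3x3 intrinsics, pixels), "origin" and "orientation" of the camera in the world. Camera axes: x right, y down, z forward; pixel columns grow to the right and rows downward; lengths in m; the calibration is good to about 2 mm. A picture is of the moment at which its call begins. There is no depth.
- env.close_job(): hands the job in; it is judged then, once.
The state is a dict: "time_s": time; "q": joint angles; "qvel": joint speeds; "joint_efforts": joint torques, N m; "position": TCP position; "tool_rot": TCP orientation; "ft_force": force on the tool from outside, world axes, zero at the start; "wrist_torque": the same for the moment, N m; "grip_width": finger opening in m; "gripper_force": force on a finger pad.
Only numpy, scipy, OpenCV 4.12 (cv2) and the standard library are available. Lean on these libraries where they do the work, as an engineer would, in place of code of your own. Each camera call takes 0.05 s, during which the arm holds its last target. There are 200 camera calls.

### The job

Tidy the seasonings onto the wooden board: stand the pepper mill, the salt shaker and the two white spice jars upright, each in the middle of its own cork pad, in order of height, the tallest on the pad next to the kitchen timer and the shortest at the far end of the row. Do not tip any of them over on the way, and leave the drinking glass standing where it is.

Things in the scene. Friction and masses are not known exactly. Their poses are not given: they have to be found in the camera images.
- pepper_mill: dark wooden pepper mill, 165 mm tall, 58 mm across at the foot; its head (120 to 154 mm up) is round, 48 mm across, with a 12 mm metal knob on top; about 0.18 kg. Round, so its yaw does not matter; its origin is the centre of its underside, z up.
- tall_jar: taller of two white ceramic spice jars with light wooden lids, a plain upright cylinder 50 mm across and 125 mm tall, the lid being its top 15 mm and fixed to it; about 0.2 kg. Round, so its yaw does not matter; its origin is the centre of its underside, z up.
- salt_shaker: glass salt shaker with a metal cap, 90 mm tall, 44 mm across its body (up to about 66 mm), cap 34 mm across; about 0.1 kg. Round, so its yaw does not matter; its origin is the centre of its underside, z up.
- short_jar: shorter of the two white ceramic spice jars with light wooden lids, a plain upright cylinder 50 mm across and 62 mm tall, the lid being its top 15 mm and fixed to it; about 0.12 kg. Round, so its yaw does not matter; its origin is the centre of its underside, z up.
- pad_a: left-hand end pad (seen from the robot) of the four identical round cork pads (76 mm across, 4 mm thick) that lie in a straight row, 90 mm from centre to centre, on a fixed wooden board (372 x 110 mm, 12 mm thick); fixed. Origin at the centre of the pad's underside, so its top is 4 mm above the origin and 16 mm above the worktop; its y axis runs along the row towards pad_a, its x axis across the row, away from the robot.
- pad_b: second from the left of the four identical round cork pads (76 mm across, 4 mm thick) that lie in a straight row, 90 mm from centre to centre, on a fixed wooden board (372 x 110 mm, 12 mm thick); fixed. Origin at the centre of the pad's underside, so its top is 4 mm above the origin and 16 mm above the worktop; its y axis runs along the row towards pad_a, its x axis across the row, away from the robot.
- pad_c: third from the left of the four identical round cork pads (76 mm across, 4 mm thick) that lie in a straight row, 90 mm from centre to centre, on a fixed wooden board (372 x 110 mm, 12 mm thick); fixed. Origin at the centre of the pad's underside, so its top is 4 mm above the origin and 16 mm above the worktop; its y axis runs along the row towards pad_a, its x axis across the row, away from the robot.
- pad_d: right-hand end pad of the four identical round cork pads (76 mm across, 4 mm thick) that lie in a straight row, 90 mm from centre to centre, on a fixed wooden board (372 x 110 mm, 12 mm thick); fixed. Origin at the centre of the pad's underside, so its top is 4 mm above the origin and 16 mm above the worktop; its y axis runs along the row towards pad_a, its x axis across the row, away from the robot.
- timer: wind-up kitchen timer, white with a domed red top, 62 mm across, 53 mm tall, fixed; it stands just beyond one end of the row of pads, at either end (95 mm from the centre of the end pad; a food tin 75 mm across and 58 mm tall stands the same way at the other end). Origin: centre of its underside.
- glass: empty clear drinking glass, 81 mm across and 91 mm tall, a loose bystander to the right of the things. Origin: centre of its underside. Wall cabinets hang above the back of the worktop: undersides 0.56 m up, doors from x = 0.58 m, their handles from x = 0.545 m: keep a raised wrist nearer than that.
There are look-alikes about, which are no part of the job. What is shaped like the short_jar but black, orange or turquoise is not meant.

How it is judged (in metres and radians):
At the end, for the whole second after the job is handed in: The four seasonings stand on the four cork pads in order of height (pepper mill, tall jar, salt shaker, short jar), the pepper mill on the pad next to the timer, each within 15 mm of the centre of its pad, resting on it, upright within 0.1 rad, released and at rest (((horizontal distance between timer and pad_a below 0.18 m and horizontal distance between pepper_mill and pad_a below 0.015 m and z of pepper_mill in the frame of pad_a between 0.001 and 0.008 m and horizontal distance between tall_jar and pad_b below 0.015 m and z of tall_jar in the frame of pad_b between 0.001 and 0.008 m and horizontal distance between salt_shaker and pad_c below 0.015 m and z of salt_shaker in the frame of pad_c between 0.001 and 0.008 m and horizontal distance between short_jar and pad_d below 0.015 m and z of short_jar in the frame of pad_d between 0.001 and 0.008 m) or (horizontal distance between timer and pad_d below 0.18 m and horizontal distance between pepper_mill and pad_d below 0.015 m and z of pepper_mill in the frame of pad_d between 0.001 and 0.008 m and horizontal distance between tall_jar and pad_c below 0.015 m and z of tall_jar in the frame of pad_c between 0.001 and 0.008 m and horizontal distance between salt_shaker and pad_b below 0.015 m and z of salt_shaker in the frame of pad_b between 0.001 and 0.008 m and horizontal distance between short_jar and pad_a below 0.015 m and z of short_jar in the frame of pad_a between 0.001 and 0.008 m)) and angle between each of pepper_mill, tall_jar, salt_shaker, short_jar's own z axis and vertical below 0.1 rad and linear speed of each of pepper_mill, tall_jar, salt_shaker, short_jar below 0.02 m/s and angular speed of each of pepper_mill, tall_jar, salt_shaker, short_jar below 0.2 rad/s); the robot touches nothing.
It fails at once if a seasoning is tipped over (angle between any of pepper_mill, tall_jar, salt_shaker, short_jar's own z axis and vertical above 0.7 rad).
It fails at once if the drinking glass is moved by more than 20 mm or tipped (distance of glass from where it was at the start of the episode above 0.02 m or angle between glass's own z axis and vertical above 0.4 rad).
It also fails if it takes over 120 s, if anything falls off the work surface, if the arm or the gripper's body presses on something with over 40 N, if the wrist force passes 120 N, or if a joint passes its speed limit or range.

## Working session

There is one attempt and no reset: what is moved stays moved. The work goes in short steps, Python scripts to look and compute and a tool call to move; the robot and the scene stay as the last step left them, time stands still between calls to the robot, and variables do not carry over. Pictures are saved under pics/ and viewed, at most 14 in all, crops included, and the job is handed in when it is done.

Besides the shell and the picture viewer there is one more tool, called after "Request:" in YAML: its name, and indented under it one key for each argument. arm_command: Moves the arm, as the interface text tells. Shift numbers are shares of 500 mm and turn numbers shares of 120 degrees, none past 1 either way. Its arguments: {"type":"object","properties":{"commands":{"type":"array","items":{"type":"number"}},"newtons":{"type":"number"}},"required":["commands"]}

```bash
mkdir -p pics; ls; python3 - <<'E'
from rig import env, optics
import cv2,numpy as np
np.set_printoptions(precision=4,suppress=True)
for n in("scene","top"):
    d=optics.get_image(n); cv2.imwrite(f"pics/{n}0.png",d["image"][:,:,::-1]); print(n,d["intrinsics"],d["origin"],d["orientation"])
s=env.observe(); print(s["time_s"],s["position"],s["tool_rot"],s["grip_width"])
E
```

```text
pics
scene [[374.7032   0.     323.2627]
 [  0.     374.7032 196.0267]
 [  0.       0.       1.    ]] [ 0.0355 -0.597   0.9062] [[ 0.8445 -0.411   0.3433]
 [-0.5354 -0.6632  0.523 ]
 [ 0.0128 -0.6255 -0.7802]]
top [[374.8052   0.     321.6864]
 [  0.     374.8052 196.313 ]
 [  0.       0.       1.    ]] [ 0.1485 -0.003   1.3163] [[-0.0213 -0.9763  0.2154]
 [-0.9998  0.0196 -0.0096]
 [ 0.0051 -0.2155 -0.9765]]
0.1 [0.2002 0.512  0.2498] [[-0.9313  0.3642 -0.0007]
 [ 0.3642  0.9313 -0.0011]
 [ 0.0003 -0.0013 -1.    ]] 0.08530822884099512
```

View pics/scene0.png

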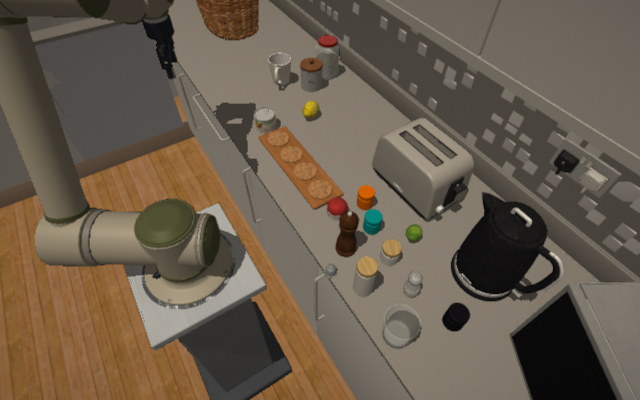

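View pics/top0.png

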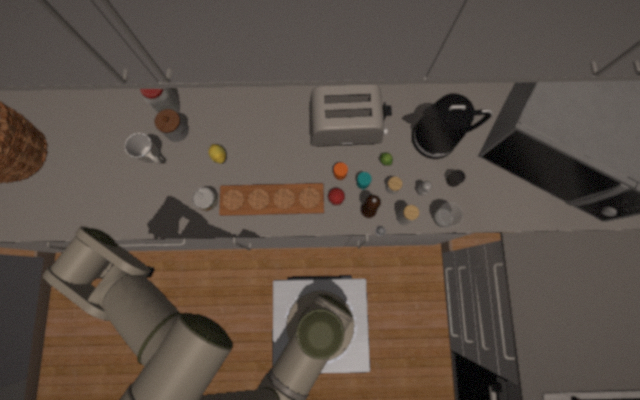

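Top view: the board is at (272,199) with pads at about (232/258/284/308,198). A red dome is at (336,196) on the right and a grey-white tin at (204,197) on the left. The mill is at (371,205), wooden lids at (410,213) and (395,184), the shaker at (424,187) and the glass at (445,213). I'll take close crops to check the choice.

```bash
python3 - <<'E'
import cv2,numpy as np
a=cv2.imread("pics/scene0.png")[180:350,300:480]; b=cv2.imread("pics/top0.png")[145:235,185:475]
cv2.imwrite("pics/c1.png",cv2.resize(a,None,fx=3.5,fy=3.5,interpolation=cv2.INTER_CUBIC))
cv2.imwrite("pics/c2.png",cv2.resize(b,None,fx=2.75,fy=2.75,interpolation=cv2.INTER_CUBIC))
E
```

```text
(no output)
```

View pics/c1.png

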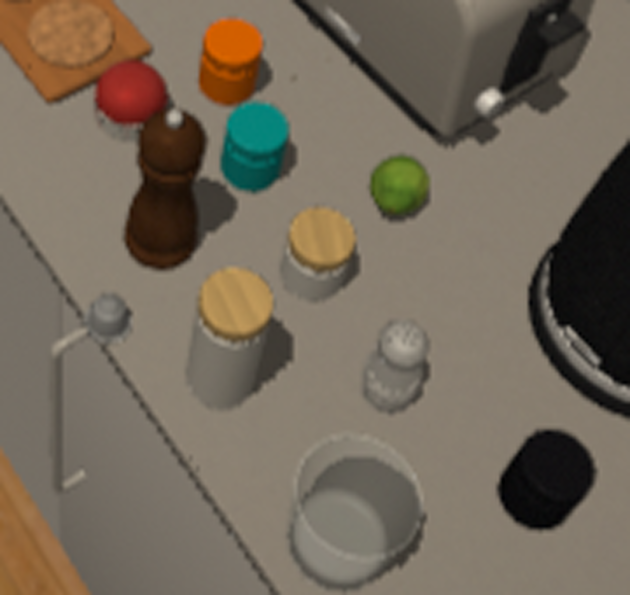

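View pics/c2.png

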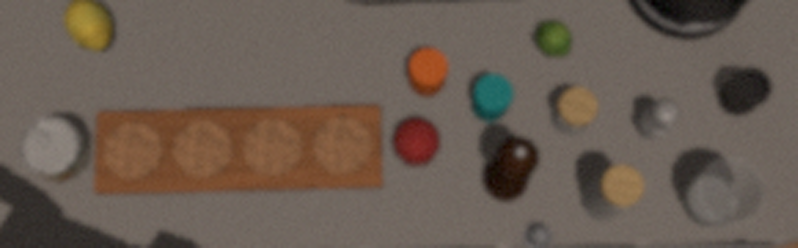

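Choice: mill with knob at scene (350,214), tall jar lid (367,266), short jar lid (392,248), shaker (415,276). The look-alikes are orange (366,197), turquoise (373,222), black (456,317), plus the glass (402,326) and a small grey knob (331,270). The red dome with a white base at (337,207) is the timer, at the right (pad_d) end. So mill→pad_d, tall jar→pad_c, shaker→pad_b, short jar→pad_a. Next I'll measure by masks and triangulation.

```bash
cat > h.py <<'E'
import cv2,numpy as np
from rig import env,optics
np.set_printoptions(precision=4,suppress=True)
def cam(n): return optics.get_image(n)
def ray(d,p):
    v=np.asarray(d["orientation"])@np.linalg.solve(np.asarray(d["intrinsics"]),[p[0],p[1],1.]); return np.asarray(d["origin"]),v/np.linalg.norm(v)
def plane(d,p,z):
    o,v=ray(d,p); return o+v*(z-o[2])/v[2]
def tri(d1,p1,d2,p2):
    (a,u),(b,v)=ray(d1,p1),ray(d2,p2); s=np.linalg.lstsq(np.c_[u,-v],b-a,rcond=None)[0]
    x,y=a+s[0]*u,b+s[1]*v; return (x+y)/2,np.linalg.norm(x-y)
def blobs(d,lo,hi,roi,amin=15):
    x0,y0,x1,y1=roi; h=cv2.cvtColor(d["image"][y0:y1,x0:x1],cv2.COLOR_RGB2HSV)
    m=cv2.inRange(h,np.array(lo),np.array(hi)); m=cv2.morphologyEx(m,cv2.MORPH_CLOSE,np.ones((3,3),np.uint8))
    n,_,st,c=cv2.connectedComponentsWithStats(m)
    return [(c[i]+[x0,y0],st[i,:]+[x0,y0,0,0,0]) for i in range(1,n) if st[i,4]>=amin],m
E
python3 - <<'E'
from h import *
S,T=cam("scene"),cam("top")
for nm,d,roi in(("S",S,(345,235,405,300)),("T",T,(380,170,425,225))):
    b,_=blobs(d,(12,75,90),(28,255,255),roi); print(nm,"lids",[(c,s) for c,s in b])
for nm,d,roi in(("S",S,(250,120,350,212)),("T",T,(210,175,328,222))):
    b,m=blobs(d,(4,90,60),(18,255,255),roi,300); print(nm,"board",[(c,s) for c,s in b])
    ct=max(cv2.findContours(m,0,2)[0],key=cv2.contourArea); r=cv2.minAreaRect(ct); print(r)
    if nm=="T":
        q=cv2.boxPoints(r)+np.array(roi[:2]); print("corners@12mm",[plane(T,p,.012)[:2] for p in q],plane(T,q.mean(0),.012))
    b,m=blobs(d,(4,60,95),(22,150,255),roi,40); 
    # print pad/wood sample colours
h=cv2.cvtColor(T["image"],cv2.COLOR_RGB2HSV); print("wood",h[182:186,240:248].mean((0,1)),"pad",h[196:202,255:262].mean((0,1)),"lidT",h[211:216,408:413].mean((0,1)))
for nm,ps,pt in(("knob",(174,118),(521,150)),("tall",(236,302),(623,185)),("short",(322,237),(578,105)),("cap",(405,338),(665,113)),("timer",(130,88),(416,140))):
    s=(300+ps[0]/3.5,180+ps[1]/3.5);t=(185+pt[0]/2.75,145+pt[1]/2.75); print(nm,*tri(S,s,T,t))
for i,u in enumerate((132,203,273,343)): print("pad",plane(T,(185+u/2.75,145+150/2.75-.0),.016))
E
```

```text
S lids [(array([391.4152, 247.7889]), array([382, 239,  20,  19, 289])), (array([366.737 , 266.2082]), array([356, 256,  22,  22, 365]))]
T lids [(array([394.8023, 183.186 ]), array([388, 176,  15,  15, 172])), (array([410.9538, 212.0359]), array([404, 205,  15,  15, 195]))]
S board [(array([300.4972, 167.2936]), array([ 258,  126,   86,   84, 2868]))]
((51.12195587158203, 47.402435302734375), (101.66912078857422, 33.10883712768555), 51.34019088745117)
T board [(array([271.2485, 198.9031]), array([ 219,  183,  105,   33, 3179]))]
((60.98442840576172, 23.84560775756836), (30.53896141052246, 104.66080474853516), 88.63607025146484)
corners@12mm [array([0.4857, 0.3536]), array([ 0.4874, -0.0214]), array([ 0.3761, -0.0216]), array([0.3747, 0.3468])] [0.4305 0.1646 0.012 ]
wood [ 11.5625  67.3125 110.2812] pad [ 12.6667 130.3571 130.0476] lidT [ 16.6  117.32 146.32]
knob [ 0.3885 -0.18    0.1629] 0.0010770934451825617
tall [ 0.3536 -0.3041  0.1248] 0.001971864842062675
short [ 0.4671 -0.2708  0.0607] 0.0007799687909318385
cap [ 0.4501 -0.3729  0.0861] 0.00444371936521978
timer [ 0.4312 -0.0668  0.0411] 0.0022262269597795865
pad [0.4298 0.2985 0.016 ]
pad [0.428  0.2071 0.016 ]
pad [0.4261 0.117  0.016 ]
pad [0.4243 0.0268 0.016 ]
```

```bash
python3 - <<'E'
from h import *
S,T=cam("scene"),cam("top")
t=lambda u,v:(185+u/2.75,145+v/2.75); s=lambda u,v:(300+u/3.5,180+v/3.5)
lids=((391.42,247.79),(394.80,183.19)),((366.74,266.21),(410.95,212.04))
for a,b in lids: print("lid",*tri(S,a,T,b))
print("lime",*tri(S,s(399,185),T,t(553,38)))
print("turq",plane(T,t(492,92),.06),"black",*tri(S,s(550,462),T,t(745,87)))
print("glass base",plane(T,t(712,200),.0),plane(S,s(340,545),0))
print("shaker base/body",plane(S,s(392,385),.02))
print("mill foot S",plane(S,s(161,248),.01))
# scene board corners
_,m=blobs(S,(4,90,60),(18,255,255),(250,120,350,212),300)
ct=max(cv2.findContours(m,0,2)[0],key=cv2.contourArea); q=cv2.approxPolyDP(cv2.convexHull(ct),6,True)[:,0]+[250,120]
c=np.array([plane(S,p,.012)[:2] for p in q]); print("board S",q.tolist(),c,c.mean(0))
# pads as circles in a rectified, enlarged top view
for nm,d in(("T",T),("S",S)):
    W=np.float32([[.5,.36],[.5,-.03],[.36,-.03],[.36,.36]]); o=np.asarray(d["origin"]);R=np.asarray(d["orientation"]);K=np.asarray(d["intrinsics"])
    P=np.float32([(lambda k:k[:2]/k[2])(K@R.T@(np.r_[w,.016]-o)) for w in W])
    H=cv2.getPerspectiveTransform(P,np.float32([[0,0],[390,0],[390,140],[0,140]])*2)
    im=cv2.warpPerspective(d["image"],H,(780,280),flags=cv2.INTER_CUBIC); cv2.imwrite(f"pics/r{nm}.png",im[:,:,::-1])
cv2.imwrite("pics/rect.png",np.vstack([cv2.imread("pics/rT.png"),cv2.imread("pics/rS.png")]))
E
```

```text
lid [ 0.4671 -0.2697  0.059 ] 0.00021148596058442244
lid [ 0.354  -0.3025  0.1226] 0.00040656854689883395
lime [ 0.5682 -0.2517  0.0244] 0.0017332318199751332
turq [ 0.486  -0.1633  0.06  ] black [ 0.4882 -0.4858  0.0566] 0.0023932151608959083
glass base [ 0.352  -0.4491  0.    ] [ 0.3552 -0.4445  0.    ]
shaker base/body [ 0.4532 -0.3789  0.02  ]
mill foot S [ 0.3796 -0.1922  0.01  ]
board S [[258, 137], [285, 126], [343, 199], [313, 208]] [[ 0.3768  0.3454]
 [ 0.4848  0.347 ]
 [ 0.4738 -0.039 ]
 [ 0.3785 -0.0201]] [0.4285 0.1583]
```

View pics/rect.png

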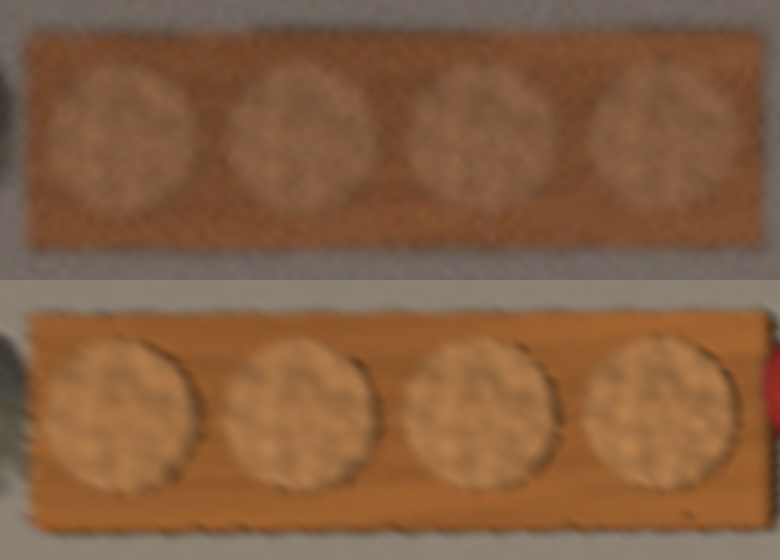

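Request:
arm_command:
  commands: [-1,-0.637,-0.421,-0.1,0,0,0.572,-1,-0.637,-0.421,-0.1,0,0,0.572,-1,-0.637,-0.421,-0.1,0,0,0.572,-1,-0.637,-0.421,-0.1,0,0,0.572,-1,-0.637,-0.421,-0.1,0,0,0.572,-1,-0.637,-0.421,-0.1,0,0,0.572,-1,-0.637,-0.421,-0.1,0,0,0.572,-1,-0.637,-0.421,-0.1,0,0,0.572,-1,-0.637,-0.421,-0.1,0,0,0.572,-1,-0.637,-0.421,-0.1,0,0,0.572,-1,-0.637,-0.421,-0.1,0,0,0.572,-1,-0.637,-0.421,-0.1,0,0,0.572]

```text
time_s: 1.3
position: [0.4202, 0.2, 0.3002]
tool_rot: [[-0.001, 1.0, -0.0], [1.0, 0.001, 0.0], [0.0, -0.0, -1.0]]
ft_force: [-0.2, 0.4, 0.7]
grip_width: 0.0858
gripper_force: 0.0
```

Both views agree: pads at x=0.432 and y=0.2995, 0.2095, 0.1195, 0.0295, top at 16 mm. The tops triangulate to 163, 123–125, 86 and 60 mm, as described. Moving to the mill.

Request:
arm_command:
  commands: [-1,-0.76,-0.063,0.08,0,0,0,-1,-0.76,-0.063,0.08,0,0,0,-1,-0.76,-0.063,0.08,0,0,0,-1,-0.76,-0.063,0.08,0,0,0,-1,-0.76,-0.063,0.08,0,0,0,-1,-0.76,-0.063,0.08,0,0,0,-1,-0.76,-0.063,0.08,0,0,0,-1,-0.76,-0.063,0.08,0,0,0,-1,-0.76,-0.063,0.08,0,0,0,-1,-0.76,-0.063,0.08,0,0,0,-1,-0.76,-0.063,0.08,0,0,0,-1,-0.76,-0.063,0.08,0,0,0]

```text
time_s: 2.3
position: [0.3889, -0.1786, 0.2602]
tool_rot: [[-0.002, 1.0, -0.0], [1.0, 0.002, 0.001], [0.001, -0.0, -1.0]]
ft_force: [0.0, 1.2, -0.8]
grip_width: 0.0853
gripper_force: 0.0
```

Request:
arm_command:
  commands: [-1,0,0,0.05,0,0,0,-1,0,0,0.1,0,0,0,-1,0,0,0.15,0,0,0,-1,0,0,0.2,0,0,0,-1,0,0,0.23,0,0,0,-1,0,0,0.246,0,0,0,-1,0,0,0.246,0,0,0,-1,0,0,0.246,0,0,0]

```text
time_s: 2.97
position: [0.3893, -0.1789, 0.138]
tool_rot: [[-0.002, 1.0, 0.001], [1.0, 0.002, -0.0], [-0.0, 0.001, -1.0]]
ft_force: [0.7, -0.7, 0.1]
grip_width: 0.0854
gripper_force: 0.0
```

```bash
python3 - <<'E'
from h import *
S,T=cam("scene"),cam("top")
a=cv2.resize(S["image"][170:300,290:440],None,fx=4,fy=4,interpolation=cv2.INTER_CUBIC)
cv2.imwrite("pics/m1.png",a[:,:,::-1]); print(env.observe()["position"])
E
```

```text
[ 0.3894 -0.1796  0.1384]
```

View pics/m1.png

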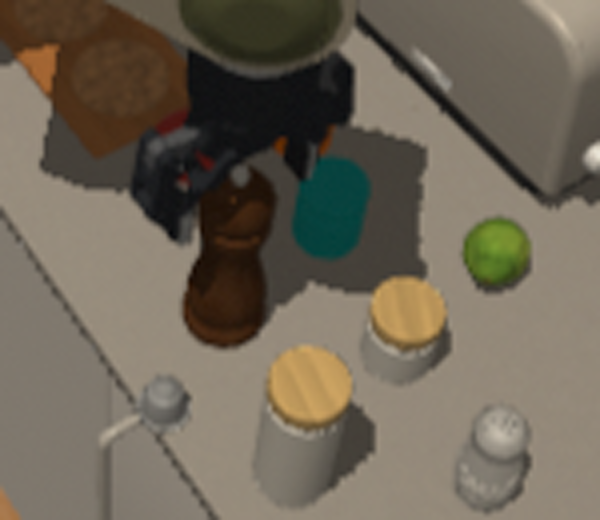

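The view shows the fingers on either side of the mill's head (240,200 in the crop), with everything still standing. Closing and lifting.

Request:
arm_command:
  commands: [1,0,0,0,0,0,0,1,0,0,0,0,0,0,1,0,0,0,0,0,0,1,0,0,0,0,0,0,1,0,0,0,0,0,0,1,0,0,0,0,0,0,1,0,0,0,0,0,0,1,0,0,0,0,0,0,1,0,0,0,0,0,0,1,0,0,0,0,0,0,1,0,0,0,0,0,0,1,0,0,0,0,0,0]
  newtons: 35

```text
time_s: 4.07
position: [0.3891, -0.1802, 0.1382]
tool_rot: [[0.0, 1.0, 0.002], [1.0, -0.0, -0.001], [-0.001, 0.002, -1.0]]
ft_force: [-1.1, 1.1, 8.5]
grip_width: 0.0462
gripper_force: 35.1
```

Request:
arm_command:
  commands: [1,0,0,-0.02,0,0,0,1,0,0,-0.05,0,0,0,1,0,0,-0.1,0,0,0,1,0,0,-0.15,0,0,0,1,0,0,-0.18,0,0,0,1,0,0,-0.2,0,0,0,1,0,0,-0.2,0,0,0,1,0,0,-0.2,0,0,0]

```text
time_s: 4.73
position: [0.3886, -0.1798, 0.2372]
tool_rot: [[0.0, 1.0, 0.0], [1.0, -0.0, -0.0], [-0.0, 0.0, -1.0]]
ft_force: [-0.6, 0.4, -1.7]
grip_width: 0.0465
gripper_force: 36.4
```

Request:
arm_command:
  commands: [1,0.06,0.012,0,0,0,0,1,0.12,0.025,0,0,0,0,1,0.18,0.037,0,0,0,0,1,0.24,0.05,0,0,0,0,1,0.3,0.062,0,0,0,0,1,0.36,0.075,0,0,0,0,1,0.4,0.083,0,0,0,0,1,0.419,0.087,0,0,0,0,1,0.419,0.087,0,0,0,0,1,0.419,0.087,0,0,0,0]

```text
time_s: 5.57
position: [0.4321, 0.0293, 0.2367]
tool_rot: [[-0.001, 1.0, -0.001], [1.0, 0.001, -0.0], [-0.0, -0.001, -1.0]]
ft_force: [-0.2, -0.6, -1.7]
grip_width: 0.0461
gripper_force: 36.4
```

```bash
python3 - <<'E'
from h import *
S,T=cam("scene"),cam("top")
a=cv2.resize(S["image"][90:240,240:400],None,fx=4,fy=4,interpolation=cv2.INTER_CUBIC)
cv2.imwrite("pics/m2.png",a[:,:,::-1]); print(env.observe()["position"],env.observe()["ft_force"])
E
```

```text
[0.4321 0.0287 0.237 ] [ 0.9683  0.7169 -1.4048]
```

View pics/m2.png

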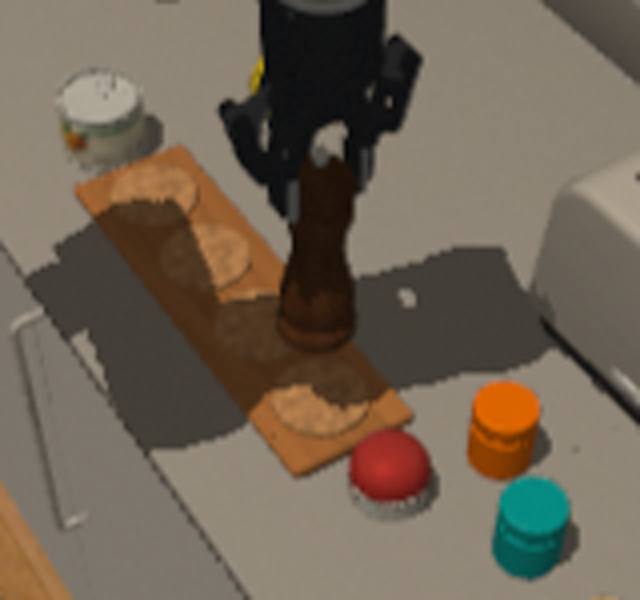

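The mill hangs upright over pad_d, with the foot at crop (316,325), and the timer (red dome on a white base) is beside it. I'll check its offset from the TCP before lowering.

```bash
python3 - <<'E'
from h import *
S=cam("scene"); f=lambda u,v:(240+u/4-.4,90+v/4-.4)
print(plane(S,f(325,150),.264),plane(S,f(317,326),.106))
E
```

```text
[0.4347 0.029  0.264 ] [0.4263 0.0241 0.106 ]
```

Request:
arm_command:
  commands: [1,0,0,0.04,0,0,0,1,0,0,0.08,0,0,0,1,0,0,0.11,0,0,0,1,0,0,0.13,0,0,0,1,0,0,0.14,0,0,0,1,0,0,0.148,0,0,0,1,0,0,0.148,0,0,0]

```text
time_s: 6.3
position: [0.4322, 0.0292, 0.1631]
tool_rot: [[0.001, 1.0, -0.001], [1.0, -0.001, 0.0], [0.0, -0.001, -1.0]]
ft_force: [1.1, -0.9, -1.6]
grip_width: 0.0463
gripper_force: 36.4
```

Well centred. Lowering gently until contact.

Request:
arm_command:
  commands: [1,0,0,0.004,0,0,0,1,0,0,0.008,0,0,0,1,0,0,0.012,0,0,0,1,0,0,0.016,0,0,0,1,0,0,0.016,0,0,0]

```text
time_s: 6.72
position: [0.4322, 0.0297, 0.1551]
tool_rot: [[-0.0, 1.0, -0.0], [1.0, 0.0, 0.0], [0.0, -0.0, -1.0]]
ft_force: [-0.2, 0.1, -2.1]
grip_width: 0.0459
gripper_force: 36.4
```

Request:
arm_command:
  commands: [1,0,0,0.001,0,0,0,1,0,0,0.002,0,0,0,1,0,0,0.002,0,0,0]

```text
time_s: 6.97
position: [0.4323, 0.0297, 0.1543]
tool_rot: [[-0.0, 1.0, 0.0], [1.0, 0.0, -0.0], [-0.0, 0.0, -1.0]]
ft_force: [0.6, 0.2, -1.0]
grip_width: 0.0462
gripper_force: 36.4
```

Request:
arm_command:
  commands: [1,0,0,0.001,0,0,0,1,0,0,0.002,0,0,0,1,0,0,0.003,0,0,0,1,0,0,0.003,0,0,0]

```text
time_s: 7.3
position: [0.4326, 0.0296, 0.1542]
tool_rot: [[-0.0, 1.0, 0.002], [1.0, 0.0, -0.001], [-0.001, 0.002, -1.0]]
ft_force: [-5.4, 0.2, 15.1]
grip_width: 0.0461
gripper_force: 37.3
```

Contact (15 N). Releasing and rising.

Request:
arm_command:
  commands: [0,0,0,-0.003,0,0,0,-0.3,0,0,-0.003,0,0,0,-1,0,0,-0.003,0,0,0,-1,0,0,-0.003,0,0,0,-1,0,0,-0.003,0,0,0,-1,0,0,-0.003,0,0,0,-1,0,0,-0.05,0,0,0,-1,0,0,-0.1,0,0,0,-1,0,0,-0.15,0,0,0,-1,0,0,-0.2,0,0,0,-1,0,0,-0.2,0,0,0]

```text
time_s: 8.22
position: [0.4337, 0.0294, 0.2569]
tool_rot: [[-0.0, 1.0, 0.008], [1.0, 0.0, -0.002], [-0.002, 0.008, -1.0]]
ft_force: [-0.1, -0.5, -0.0]
grip_width: 0.0854
gripper_force: 0.0
```

Request:
arm_command:
  commands: [-1,-0.666,-0.158,0,0,0,0,-1,-0.666,-0.158,0,0,0,0,-1,-0.666,-0.158,0,0,0,0,-1,-0.666,-0.158,0,0,0,0,-1,-0.666,-0.158,0,0,0,0,-1,-0.666,-0.158,0,0,0,0,-1,-0.666,-0.158,0,0,0,0,-1,-0.666,-0.158,0,0,0,0,-1,-0.666,-0.158,0,0,0,0,-1,-0.666,-0.158,0,0,0,0,-1,-0.666,-0.158,0,0,0,0]

```text
time_s: 9.13
position: [0.3531, -0.303, 0.2522]
tool_rot: [[0.001, 1.0, -0.001], [1.0, -0.001, 0.001], [0.001, -0.001, -1.0]]
ft_force: [-0.6, 0.3, -0.3]
grip_width: 0.0854
gripper_force: 0.0
```

```bash
python3 - <<'E'
from h import *
T=cam("top"); b,_=blobs(T,(12,75,90),(28,255,255),(380,170,425,225)); print(b)
S=cam("scene"); b,_=blobs(S,(12,75,90),(28,255,255),(345,235,405,300)); print(b)
a=S["image"][100:320,240:440]; b=T["image"][150:230,210:460]
c=np.zeros((240*2,800,3),np.uint8)
cv2.imwrite("pics/m3.png",cv2.resize(a,None,fx=2.7,fy=2.7,interpolation=cv2.INTER_CUBIC)[:,:,::-1])
E
```

```text
[]
[(array([384.2105, 243.4737]), array([382, 240,   6,   8,  19])), (array([395.8519, 248.0741]), array([394, 240,   5,  15,  27])), (array([388.7647, 250.1765]), array([388, 244,   4,  11,  17])), (array([366.9375, 267.4145]), array([356, 256,  22,  22, 304]))]
```

View pics/m3.png

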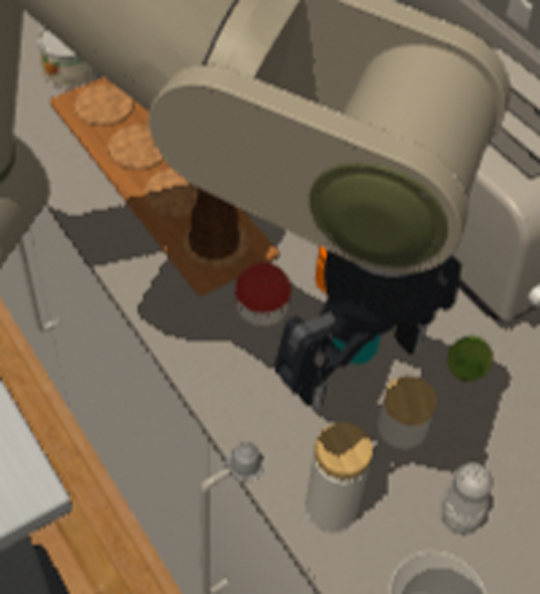

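The mill stands on pad_d (214,225 in the crop). The tall jar's lid (343,452) is under the open fingers. Descending and gripping.

Request:
arm_command:
  commands: [-1,0,0,0.06,0,0,0,-1,0,0,0.12,0,0,0,-1,0,0,0.18,0,0,0,-1,0,0,0.24,0,0,0,-1,0,0,0.29,0,0,0,-1,0,0,0.322,0,0,0,-1,0,0,0.322,0,0,0,-1,0,0,0.322,0,0,0]

```text
time_s: 9.9
position: [0.3537, -0.3023, 0.0921]
tool_rot: [[-0.002, 1.0, -0.0], [1.0, 0.002, 0.001], [0.001, -0.0, -1.0]]
ft_force: [0.5, -0.0, -0.5]
grip_width: 0.0851
gripper_force: 0.0
```

Request:
arm_command:
  commands: [1,0,0,0,0,0,0,1,0,0,0,0,0,0,1,0,0,0,0,0,0,1,0,0,0,0,0,0,1,0,0,0,0,0,0,1,0,0,0,0,0,0,1,0,0,0,0,0,0,1,0,0,0,0,0,0,1,0,0,0,0,0,0,1,0,0,0,0,0,0]

```text
time_s: 10.73
position: [0.3539, -0.3038, 0.093]
tool_rot: [[0.0, 1.0, 0.002], [1.0, -0.0, -0.002], [-0.002, 0.002, -1.0]]
ft_force: [1.8, 0.8, 5.9]
grip_width: 0.0491
gripper_force: 35.5
```

Request:
arm_command:
  commands: [1,0,0,-0.02,0,0,0,1,0,0,-0.06,0,0,0,1,0,0,-0.12,0,0,0,1,0,0,-0.18,0,0,0,1,0,0,-0.24,0,0,0,1,0,0,-0.29,0,0,0,1,0,0,-0.3,0,0,0,1,0,0,-0.3,0,0,0]

```text
time_s: 11.4
position: [0.3534, -0.3036, 0.2433]
tool_rot: [[0.0, 1.0, 0.002], [1.0, 0.0, -0.003], [-0.003, 0.002, -1.0]]
ft_force: [0.4, 0.2, -2.2]
grip_width: 0.0489
gripper_force: 36.7
```

The jar's bottom is at 151 mm but the mill's top is at 181 mm, so I'll rise another 65 mm before crossing.

Request:
arm_command:
  commands: [1,0,0,-0.07,0,0,0,1,0,0,-0.13,0,0,0,1,0.08,0.015,-0.13,0,0,0,1,0.16,0.03,-0.13,0,0,0,1,0.24,0.045,-0.13,0,0,0,1,0.32,0.06,-0.13,0,0,0,1,0.4,0.075,-0.13,0,0,0,1,0.48,0.09,-0.13,0,0,0,1,0.56,0.105,-0.13,0,0,0,1,0.64,0.12,-0.13,0,0,0,1,0.72,0.135,-0.13,0,0,0,1,0.8,0.15,-0.13,0,0,0]

```text
time_s: 12.4
position: [0.4277, 0.0988, 0.3052]
tool_rot: [[0.0, 1.0, -0.003], [1.0, -0.0, 0.0], [0.0, -0.003, -1.0]]
ft_force: [1.1, -1.4, -0.2]
grip_width: 0.0489
gripper_force: 37.3
```

Request:
arm_command:
  commands: [1,0.03,0.005,0,0,0,0,1,0.046,0.007,0,0,0,0,1,0.046,0.007,0,0,0,0,1,0.046,0.007,0,0,0,0]

```text
time_s: 12.73
position: [0.4315, 0.119, 0.306]
tool_rot: [[0.0, 1.0, -0.002], [1.0, -0.0, -0.0], [-0.0, -0.002, -1.0]]
ft_force: [0.8, -0.5, -1.6]
grip_width: 0.0491
gripper_force: 37.2
```

```bash
python3 - <<'E'
from h import *
S=cam("scene"); p=env.observe()["position"]; print(p)
zl=p[2]-.0925+.122; K=np.asarray(S["intrinsics"]);k=K@np.asarray(S["orientation"]).T@(np.r_[p[:2],zl]-S["origin"]); c=(k[:2]/k[2]).astype(int); print("expect",c)
b,m=blobs(S,(12,75,70),(28,255,255),(c[0]-20,c[1]-20,c[0]+20,c[1]+20),10); print(b)
a=S["image"][70:230,230:400]; cv2.imwrite("pics/m4.png",cv2.resize(a,None,fx=3.5,fy=3.5,interpolation=cv2.INTER_CUBIC)[:,:,::-1])
E
```

```text
[0.4316 0.1186 0.3062]
expect [301  85]
[(array([303.1123,  87.9305]), array([296,  79,  15,  17, 187])), (array([313.5   , 102.3571]), array([311, 100,   7,   5,  28]))]
```

View pics/m4.png

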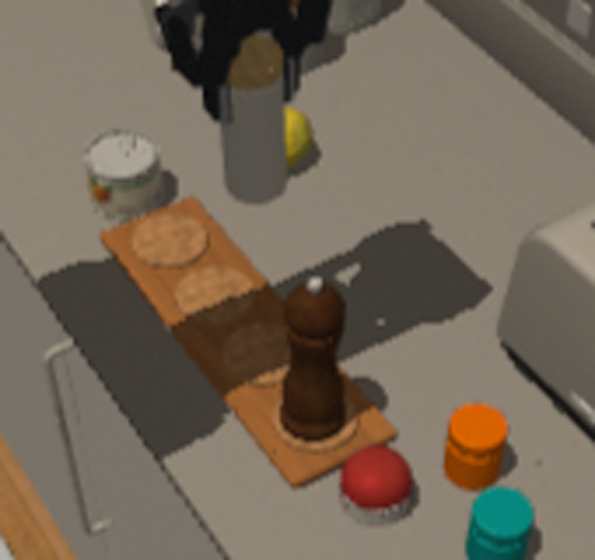

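The mill stands centred on pad_d (crop 313,430). The tall jar hangs upright (crop 257,110) above pad_c. Lowering.

Request:
arm_command:
  commands: [1,0,0,0.06,0,0,0,1,0,0,0.12,0,0,0,1,0,0,0.18,0,0,0,1,0,0,0.24,0,0,0,1,0,0,0.3,0,0,0,1,0,0,0.34,0,0,0,1,0,0,0.365,0,0,0,1,0,0,0.38,0,0,0,1,0,0,0.386,0,0,0,1,0,0,0.39,0,0,0,1,0,0,0.392,0,0,0,1,0,0,0.392,0,0,0]

```text
time_s: 13.78
position: [0.4321, 0.1195, 0.1114]
tool_rot: [[0.0, 1.0, 0.001], [1.0, -0.0, -0.0], [-0.0, 0.001, -1.0]]
ft_force: [-0.2, 0.6, -1.5]
grip_width: 0.049
gripper_force: 37.3
```

Request:
arm_command:
  commands: [1,0,0,0.001,0,0,0,1,0,0,0.002,0,0,0,1,0,0,0.003,0,0,0,1,0,0,0.003,0,0,0]

```text
time_s: 14.12
position: [0.4318, 0.1197, 0.1094]
tool_rot: [[-0.0, 1.0, 0.0], [1.0, 0.0, 0.0], [0.0, 0.0, -1.0]]
ft_force: [-0.2, 0.2, -2.1]
grip_width: 0.0489
gripper_force: 37.3
```

Request:
arm_command:
  commands: [1,0,0,0.001,0,0,0,1,0,0,0.002,0,0,0,1,0,0,0.003,0,0,0,1,0,0,0.003,0,0,0]

```text
time_s: 14.45
position: [0.432, 0.1197, 0.1089]
tool_rot: [[-0.0, 1.0, 0.001], [1.0, 0.0, -0.0], [-0.0, 0.001, -1.0]]
ft_force: [-2.7, -0.1, 13.7]
grip_width: 0.0488
gripper_force: 37.4
```

Contact. Release and rise to 0.26.

Request:
arm_command:
  commands: [0,0,0,-0.003,0,0,0,-0.3,0,0,-0.003,0,0,0,-1,0,0,-0.003,0,0,0,-1,0,0,-0.003,0,0,0,-1,0,0,-0.003,0,0,0,-1,0,0,-0.003,0,0,0,-1,0,0,-0.05,0,0,0,-1,0,0,-0.12,0,0,0,-1,0,0,-0.2,0,0,0,-1,0,0,-0.28,0,0,0,-1,0,0,-0.3,0,0,0,-1,0,0,-0.3,0,0,0]

```text
time_s: 15.45
position: [0.4327, 0.1197, 0.2608]
tool_rot: [[-0.0, 1.0, 0.007], [1.0, 0.0, 0.0], [0.0, 0.007, -1.0]]
ft_force: [-0.3, -0.8, -0.6]
grip_width: 0.0853
gripper_force: 0.0
```

```bash
python3 - <<'E'
from h import *
S,T=cam("scene"),cam("top")
a=S["image"][260:305,390:435]; b=T["image"][165:210,400:445]
cv2.imwrite("pics/s1.png",np.hstack([cv2.resize(x,None,fx=8.8,fy=8.8,interpolation=cv2.INTER_CUBIC) for x in(a,b)])[:,:,::-1])
for d in (S,T):
    K=np.asarray(d["intrinsics"])
    for z in(0,.066,.09):
        k=K@np.asarray(d["orientation"]).T@(np.array([.451,-.375,z])-d["origin"]); print(k[:2]/k[2])
E
```

```text
[408.8054 292.5444]
[413.9681 281.0617]
[415.9926 276.5588]
[420.9717 191.0466]
[426.0322 186.6496]
[428.0001 184.9397]
```

View pics/s1.png

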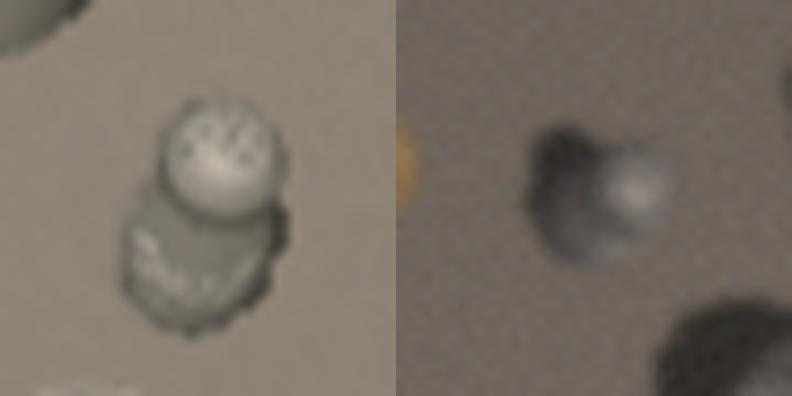

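Request:
arm_command:
  commands: [-1,-0.985,0.038,0,0,0,0,-1,-0.985,0.038,0,0,0,0,-1,-0.985,0.038,0,0,0,0,-1,-0.985,0.038,0,0,0,0,-1,-0.985,0.038,0,0,0,0,-1,-0.985,0.038,0,0,0,0,-1,-0.985,0.038,0,0,0,0,-1,-0.985,0.038,0,0,0,0,-1,-0.985,0.038,0,0,0,0,-1,-0.985,0.038,0,0,0,0,-1,-0.985,0.038,0,0,0,0,-1,-0.985,0.038,0,0,0,0]

```text
time_s: 16.55
position: [0.45, -0.3754, 0.2553]
tool_rot: [[0.001, 1.0, -0.003], [1.0, -0.001, 0.003], [0.003, -0.003, -1.0]]
ft_force: [0.4, -0.0, 0.1]
grip_width: 0.0855
gripper_force: 0.0
```

In the crop, the shaker's cap is at scene (415,277) and top (427,186), within 1 px of the prediction for (0.451,-0.375). Descending.

Request:
arm_command:
  commands: [-1,0,0.002,0.06,0,0,0,-1,0,0.002,0.12,0,0,0,-1,0,0.002,0.18,0,0,0,-1,0,0.002,0.24,0,0,0,-1,0,0.002,0.3,0,0,0,-1,0,0.002,0.35,0,0,0,-1,0,0.002,0.39,0,0,0,-1,0,0.002,0.411,0,0,0,-1,0,0.002,0.411,0,0,0,-1,0,0.002,0.411,0,0,0]

```text
time_s: 17.38
position: [0.4516, -0.3726, 0.0518]
tool_rot: [[0.0, 1.0, -0.001], [1.0, -0.0, 0.001], [0.001, -0.001, -1.0]]
ft_force: [0.1, -0.9, 0.8]
grip_width: 0.0856
gripper_force: 0.0
```

Request:
arm_command:
  commands: [1,0,0,0,0,0,0,1,0,0,0,0,0,0,1,0,0,0,0,0,0,1,0,0,0,0,0,0,1,0,0,0,0,0,0,1,0,0,0,0,0,0,1,0,0,0,0,0,0,1,0,0,0,0,0,0,1,0,0,0,0,0,0,1,0,0,0,0,0,0]
  newtons: 30

```text
time_s: 18.22
position: [0.4522, -0.3732, 0.0535]
tool_rot: [[-0.0, 1.0, 0.001], [1.0, 0.0, -0.002], [-0.002, 0.001, -1.0]]
ft_force: [-0.0, 1.0, 6.4]
grip_width: 0.0383
gripper_force: 29.6
```

Request:
arm_command:
  commands: [1,0,0,-0.02,0,0,0,1,0,0,-0.06,0,0,0,1,0,0,-0.12,0,0,0,1,0,0,-0.18,0,0,0,1,0,0,-0.24,0,0,0,1,0,0,-0.3,0,0,0,1,0,0,-0.36,0,0,0,1,0,0,-0.4,0,0,0,1,0,0,-0.43,0,0,0,1,0,0,-0.44,0,0,0,1,0,0,-0.44,0,0,0]

```text
time_s: 19.13
position: [0.4518, -0.3729, 0.2737]
tool_rot: [[-0.0, 1.0, 0.001], [1.0, 0.0, -0.002], [-0.002, 0.001, -1.0]]
ft_force: [0.9, -0.7, -0.8]
grip_width: 0.0381
gripper_force: 30.1
```

Request:
arm_command:
  commands: [1,0.08,-0.004,0,0,0,0,1,0.16,-0.008,0,0,0,0,1,0.24,-0.012,0,0,0,0,1,0.32,-0.016,0,0,0,0,1,0.4,-0.02,0,0,0,0,1,0.48,-0.024,0,0,0,0,1,0.56,-0.028,0,0,0,0,1,0.64,-0.032,0,0,0,0,1,0.72,-0.036,0,0,0,0,1,0.8,-0.04,0,0,0,0,1,0.88,-0.04,0,0,0,0,1,0.96,-0.04,0,0,0,0]

```text
time_s: 20.13
position: [0.4307, 0.1091, 0.2714]
tool_rot: [[0.0, 1.0, -0.002], [1.0, -0.0, -0.0], [-0.0, -0.002, -1.0]]
ft_force: [0.9, -0.9, -1.1]
grip_width: 0.0381
gripper_force: 30.1
```

Request:
arm_command:
  commands: [1,0.08,0,0.08,0,0,0,1,0.15,0,0.14,0,0,0,1,0.19,0,0.18,0,0,0,1,0.206,0,0.2,0,0,0,1,0.206,0,0.2,0,0,0,1,0.206,0,0.2,0,0,0]

```text
time_s: 20.63
position: [0.431, 0.2102, 0.1713]
tool_rot: [[-0.001, 1.0, -0.003], [1.0, 0.001, -0.001], [-0.001, -0.003, -1.0]]
ft_force: [0.0, 0.0, -0.1]
grip_width: 0.0381
gripper_force: 30.1
```

```bash
python3 - <<'E'
from h import *
S=cam("scene"); p=env.observe()["position"]; print(p)
a=S["image"][90:210,240:360]; cv2.imwrite("pics/s2.png",cv2.resize(a,None,fx=5,fy=5,interpolation=cv2.INTER_CUBIC)[:,:,::-1])
K=np.asarray(S["intrinsics"])
for z in(-.0525,.0135,.03):
    k=K@np.asarray(S["orientation"]).T@(p+[0,0,z]-S["origin"]); print((k[:2]/k[2]-[240,90])*5)
E
```

```text
[0.4317 0.2098 0.1723]
[244.5629 200.6287]
[238.0752 116.4263]
[236.359   94.1519]
```

View pics/s2.png

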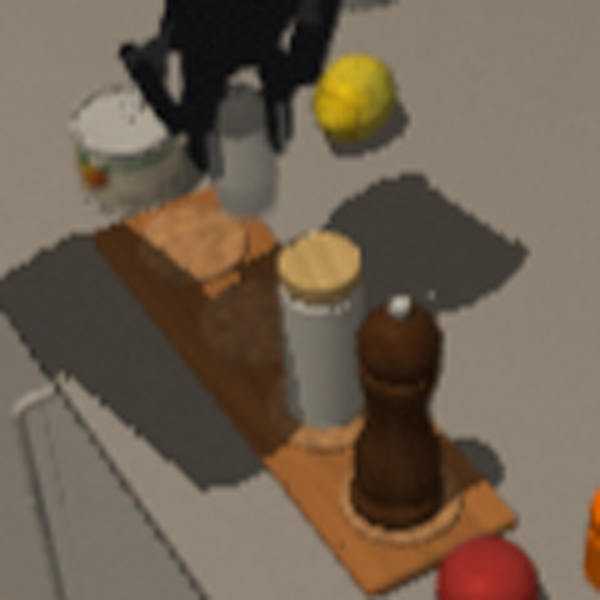

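The shaker hangs upright (base centre about crop 247,197, predicted 247,202) above pad_b. The tall jar (320,425) and mill (397,500) stand centred on pads c and d. Lowering.

Request:
arm_command:
  commands: [1,0,0,0.05,0,0,0,1,0,0,0.1,0,0,0,1,0,0,0.14,0,0,0,1,0,0,0.17,0,0,0,1,0,0,0.19,0,0,0,1,0,0,0.196,0,0,0,1,0,0,0.199,0,0,0,1,0,0,0.199,0,0,0]

```text
time_s: 21.35
position: [0.4324, 0.2097, 0.0736]
tool_rot: [[0.001, 1.0, 0.001], [1.0, -0.001, 0.0], [0.0, 0.001, -1.0]]
ft_force: [-0.3, 0.2, -1.1]
grip_width: 0.0384
gripper_force: 30.1
```

Request:
arm_command:
  commands: [1,0,0,0.001,0,0,0,1,0,0,0.002,0,0,0,1,0,0,0.003,0,0,0,1,0,0,0.003,0,0,0]

```text
time_s: 21.68
position: [0.4318, 0.2102, 0.0716]
tool_rot: [[-0.0, 1.0, 0.001], [1.0, 0.0, 0.0], [0.0, 0.001, -1.0]]
ft_force: [0.5, 0.1, -1.3]
grip_width: 0.0381
gripper_force: 30.1
```

Request:
arm_command:
  commands: [1,0,0,0.001,0,0,0,1,0,0,0.002,0,0,0,1,0,0,0.003,0,0,0,1,0,0,0.004,0,0,0,1,0,0,0.004,0,0,0]

```text
time_s: 22.1
position: [0.4318, 0.2102, 0.0695]
tool_rot: [[-0.0, 1.0, 0.0], [1.0, 0.0, 0.0], [0.0, 0.0, -1.0]]
ft_force: [-0.8, 0.1, 2.5]
grip_width: 0.0383
gripper_force: 30.5
```

Request:
arm_command:
  commands: [1,0,0,0.001,0,0,0,1,0,0,0.002,0,0,0,1,0,0,0.002,0,0,0]

```text
time_s: 22.35
position: [0.4319, 0.2103, 0.0693]
tool_rot: [[-0.0, 1.0, 0.001], [1.0, 0.0, 0.0], [0.0, 0.001, -1.0]]
ft_force: [-2.8, -0.8, 13.3]
grip_width: 0.0385
gripper_force: 32.0
```

Contact. Release and rise.

Request:
arm_command:
  commands: [0,0,0,-0.003,0,0,0,-0.3,0,0,-0.003,0,0,0,-1,0,0,-0.003,0,0,0,-1,0,0,-0.003,0,0,0,-1,0,0,-0.003,0,0,0,-1,0,0,-0.003,0,0,0,-1,0,0,-0.05,0,0,0,-1,0,0,-0.12,0,0,0,-1,0,0,-0.2,0,0,0,-1,0,0,-0.28,0,0,0,-1,0,0,-0.36,0,0,0,-1,0,0,-0.38,0,0,0]

```text
time_s: 23.35
position: [0.4331, 0.2105, 0.2643]
tool_rot: [[-0.0, 1.0, 0.01], [1.0, 0.0, 0.002], [0.002, 0.01, -1.0]]
ft_force: [1.3, 1.0, 1.3]
grip_width: 0.0853
gripper_force: 0.0
```

Request:
arm_command:
  commands: [-1,-0.958,0.07,0,0,0,0,-1,-0.958,0.07,0,0,0,0,-1,-0.958,0.07,0,0,0,0,-1,-0.958,0.07,0,0,0,0,-1,-0.958,0.07,0,0,0,0,-1,-0.958,0.07,0,0,0,0,-1,-0.958,0.07,0,0,0,0,-1,-0.958,0.07,0,0,0,0,-1,-0.958,0.07,0,0,0,0,-1,-0.958,0.07,0,0,0,0,-1,-0.958,0.07,0,0,0,0,-1,-0.958,0.07,0,0,0,0]

```text
time_s: 24.35
position: [0.4664, -0.273, 0.2577]
tool_rot: [[0.003, 1.0, -0.0], [1.0, -0.003, -0.001], [-0.001, -0.0, -1.0]]
ft_force: [0.0, 0.2, 0.3]
grip_width: 0.0855
gripper_force: 0.0
```

Request:
arm_command:
  commands: [-1,0,0,0.06,0,0,0,-1,0,0,0.12,0,0,0,-1,0,0,0.18,0,0,0,-1,0,0,0.24,0,0,0,-1,0,0,0.3,0,0,0,-1,0,0,0.36,0,0,0,-1,0,0,0.4,0,0,0,-1,0,0,0.43,0,0,0,-1,0,0,0.43,0,0,0,-1,0,0,0.43,0,0,0]

```text
time_s: 25.18
position: [0.4667, -0.2688, 0.0431]
tool_rot: [[0.0, 1.0, -0.001], [1.0, -0.0, 0.001], [0.001, -0.001, -1.0]]
ft_force: [0.4, -0.4, 0.1]
grip_width: 0.0854
gripper_force: 0.0
```

Request:
arm_command:
  commands: [1,0,0,0,0,0,0,1,0,0,0,0,0,0,1,0,0,0,0,0,0,1,0,0,0,0,0,0,1,0,0,0,0,0,0,1,0,0,0,0,0,0,1,0,0,0,0,0,0,1,0,0,0,0,0,0,1,0,0,0,0,0,0,1,0,0,0,0,0,0]
  newtons: 35

```text
time_s: 26.02
position: [0.4673, -0.2692, 0.0446]
tool_rot: [[-0.0, 1.0, 0.002], [1.0, 0.0, -0.002], [-0.002, 0.002, -1.0]]
ft_force: [0.3, 0.1, 7.1]
grip_width: 0.049
gripper_force: 36.0
```

Request:
arm_command:
  commands: [1,0,0,-0.02,0,0,0,1,0,0,-0.06,0,0,0,1,0,0,-0.12,0,0,0,1,0,0,-0.18,0,0,0,1,0,0,-0.24,0,0,0,1,0,0,-0.3,0,0,0,1,0,0,-0.36,0,0,0,1,0,0,-0.42,0,0,0,1,0,0,-0.44,0,0,0,1,0,0,-0.45,0,0,0,1,0,0,-0.45,0,0,0]

```text
time_s: 26.93
position: [0.4667, -0.2687, 0.2696]
tool_rot: [[0.0, 1.0, 0.001], [1.0, -0.0, -0.001], [-0.001, 0.001, -1.0]]
ft_force: [-0.1, 0.1, -2.1]
grip_width: 0.0487
gripper_force: 36.7
```

Request:
arm_command:
  commands: [1,0.08,-0.006,0,0,0,0,1,0.16,-0.012,0,0,0,0,1,0.24,-0.018,0,0,0,0,1,0.32,-0.024,0,0,0,0,1,0.4,-0.03,0,0,0,0,1,0.48,-0.036,0,0,0,0,1,0.56,-0.042,0,0,0,0,1,0.64,-0.048,0,0,0,0,1,0.72,-0.054,0,0,0,0,1,0.8,-0.06,0,0,0,0,1,0.88,-0.066,0,0,0,0,1,0.96,-0.07,0,0,0,0]

```text
time_s: 27.93
position: [0.4304, 0.213, 0.2672]
tool_rot: [[-0.0, 1.0, -0.002], [1.0, 0.0, -0.001], [-0.001, -0.002, -1.0]]
ft_force: [0.9, 0.2, -1.4]
grip_width: 0.0488
gripper_force: 36.7
```

Request:
arm_command:
  commands: [1,0.08,0,0,0,0,0,1,0.14,0,0,0,0,0,1,0.176,0,0.04,0,0,0,1,0.176,0,0.1,0,0,0,1,0.176,0,0.16,0,0,0,1,0.176,0,0.22,0,0,0,1,0.176,0,0.24,0,0,0,1,0.176,0,0.24,0,0,0]

```text
time_s: 28.6
position: [0.4298, 0.2984, 0.1446]
tool_rot: [[-0.0, 1.0, -0.008], [1.0, -0.0, -0.003], [-0.003, -0.008, -1.0]]
ft_force: [-0.3, -0.1, -1.8]
grip_width: 0.0488
gripper_force: 36.9
```

```bash
python3 - <<'E'
from h import *
S=cam("scene"); p=env.observe()["position"]; print(p)
a=S["image"][70:210,220:360]; cv2.imwrite("pics/j2.png",cv2.resize(a,None,fx=4,fy=4,interpolation=cv2.INTER_CUBIC)[:,:,::-1])
k=np.asarray(S["intrinsics"])@np.asarray(S["orientation"]).T@(p+[0,0,-.0443]-S["origin"]); print((k[:2]/k[2]-[220,70])*4+1.6)
E
```

```text
[0.4308 0.2988 0.1466]
[224.7881 196.7685]
```

View pics/j2.png

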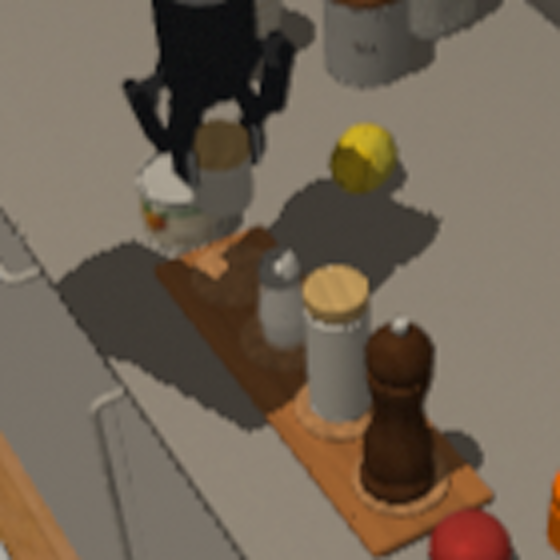

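The short jar hangs over pad_a (crop 222,195), and the shaker (283,300) stands on pad_b. Lowering.

Request:
arm_command:
  commands: [1,0,0.001,0.04,0,0,0,1,0,0.001,0.08,0,0,0,1,0,0.001,0.12,0,0,0,1,0,0.001,0.145,0,0,0,1,0,0.001,0.16,0,0,0,1,0,0.001,0.168,0,0,0,1,0,0.001,0.168,0,0,0,1,0,0.001,0.168,0,0,0]

```text
time_s: 29.32
position: [0.4327, 0.2993, 0.0652]
tool_rot: [[0.0, 1.0, 0.001], [1.0, -0.0, 0.001], [0.001, 0.001, -1.0]]
ft_force: [-0.2, -0.4, -1.2]
grip_width: 0.0487
gripper_force: 36.9
```

Request:
arm_command:
  commands: [1,0,0,0.002,0,0,0,1,0,0,0.004,0,0,0,1,0,0,0.006,0,0,0,1,0,0,0.008,0,0,0,1,0,0,0.008,0,0,0]

```text
time_s: 29.73
position: [0.4324, 0.2992, 0.0606]
tool_rot: [[-0.0, 1.0, 0.001], [1.0, 0.0, 0.0], [0.0, 0.001, -1.0]]
ft_force: [-0.9, -0.8, 1.5]
grip_width: 0.0485
gripper_force: 37.2
```

Request:
arm_command:
  commands: [1,0,0,0.001,0,0,0,1,0,0,0.002,0,0,0,1,0,0,0.002,0,0,0]

```text
time_s: 29.98
position: [0.4324, 0.2993, 0.0606]
tool_rot: [[-0.0, 1.0, 0.001], [1.0, 0.0, 0.0], [0.0, 0.001, -1.0]]
ft_force: [-4.0, -0.9, 13.4]
grip_width: 0.0485
gripper_force: 38.2
```

Contact. Release, rise, then back off to the left for a last look.

Request:
arm_command:
  commands: [0,0,0,-0.003,0,0,0,-0.3,0,0,-0.003,0,0,0,-1,0,0,-0.003,0,0,0,-1,0,0,-0.003,0,0,0,-1,0,0,-0.003,0,0,0,-1,0,0,-0.003,0,0,0,-1,0,0,-0.05,0,0,0,-1,0,0,-0.12,0,0,0,-1,0,0,-0.2,0,0,0,-1,0,0,-0.28,0,0,0,-1,0,0,-0.36,0,0,0,-1,0,0,-0.4,0,0,0]

```text
time_s: 30.98
position: [0.4329, 0.2995, 0.2642]
tool_rot: [[-0.0, 1.0, 0.006], [1.0, 0.0, 0.003], [0.003, 0.006, -1.0]]
ft_force: [-0.3, -0.5, 0.3]
grip_width: 0.0852
gripper_force: 0.0
```

Request:
arm_command:
  commands: [-1,0.4,-0.3,0,0,0,0,-1,0.4,-0.3,0,0,0,0,-1,0.4,-0.3,0,0,0,0,-1,0.4,-0.3,0,0,0,0,-1,0.4,-0.3,0,0,0,0,-1,0.4,-0.3,0,0,0,0,-1,0.4,-0.3,0,0,0,0,-1,0.4,-0.3,0,0,0,0]

```text
time_s: 31.65
position: [0.2808, 0.5003, 0.2589]
tool_rot: [[-0.004, 1.0, -0.0], [1.0, 0.004, -0.001], [-0.001, -0.0, -1.0]]
ft_force: [1.4, -0.8, -0.2]
grip_width: 0.0855
gripper_force: 0.0
```

```bash
python3 - <<'E'
from h import *
S,T=cam("scene"),cam("top")
cv2.imwrite("pics/f.png",np.vstack([cv2.resize(S["image"][100:225,235:360],(500,500)), np.pad(cv2.resize(T["image"][178:222,205:345],None,fx=500/140,fy=2.2),((0,0),(0,0),(0,0)))])[:,:,::-1])
bs,_=blobs(S,(12,75,90),(28,255,255),(240,110,330,200),60); bt,_=blobs(T,(13,90,115),(28,255,255),(210,170,330,215),60)
for c,s in bs: print("S",c,s,plane(S,c,.141)[:2],plane(S,c,.078)[:2])
g=lambda d,P:(lambda k:k[:2]/k[2])(np.asarray(d["intrinsics"])@np.asarray(d["orientation"]).T@(np.array(P)-d["origin"]))
for n,P in(("knob",[.432,.0295,.181]),("tall",[.432,.1195,.141]),("cap",[.432,.2095,.1]),("short",[.432,.2995,.078])): print(n,g(S,P),(g(S,P)-[235,100])*4+1.6)
E
```

```text
S [308.4684 112.2911] [302 110  16   7  79] [0.5153 0.2296] [0.5548 0.2976]
S [288.5175 161.5517] [ 260  119   70   81 1403] [0.3557 0.0729] [0.382 0.128]
S [302.9559 142.7451] [294 136  18  15 204] [0.4292 0.1177] [0.4616 0.1766]
knob [319.684 150.567] [340.3359 203.868 ]
tall [303.466 142.052] [275.4639 169.8081]
cap [289.4067 134.8987] [219.2268 141.1947]
short [276.629  124.2812] [168.1161  98.7247]
```

View pics/f.png

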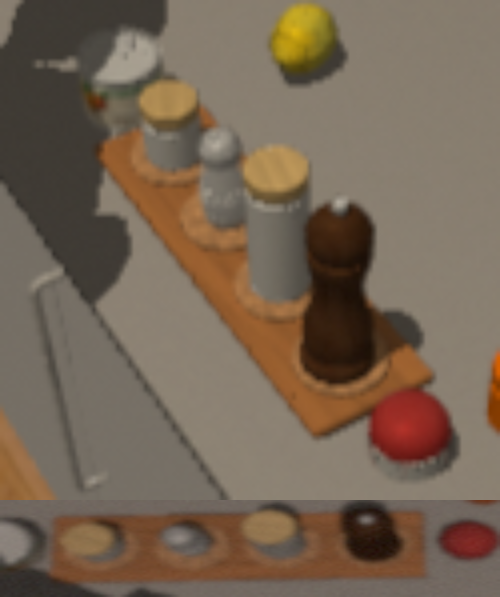

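All four stand upright on their pads: lids and caps at crop (169,103), (221,143), (276,172) and (340,205), within about 1 px (3 mm) of the pad-centre predictions. Handing in.

```bash
python3 -c "
from rig import env
print(env.close_job())"
```

```text
the job is handed in; nothing more can be done
None
```

The job is handed in: the pepper mill, tall jar, salt shaker and short jar stand upright on pads d, c, b and a (mill next to the timer), each about 3 mm from its pad centre by the last picture; I never worked near the glass but did not re-measure it, and no verdict came back.

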